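# Fit the long sieve plate into the filings box

### The arm

A 6-joint arm with a two-finger parallel gripper is mounted at the origin on the work surface. World frame = base frame: x ahead of the robot, y to its left, z up, the work surface at z = 0. Lengths are in m, angles in rad, forces in N, time in s.
With the tool pointing down it reaches from about 0.325 to 0.925 m from the base axis. Payload 3.1 kg.
Tool frame: the origin (TCP) lies where the fingers leave the gripper's body, on its centre line; the fingertips stand 73 mm ahead of it and the grasp point (between the pads) lies 54 mm ahead of it; z points along the fingers, y is the line along which they close (so a half turn about z gives the same grasp; the last joint's range is limited). The gripper opens to 85 mm and grips with 20 to 120 N. Pads are 22 mm wide; open, the fingers measure 114 mm over their backs; the gripper's body (76 mm by 85 mm) begins 54 mm behind the grasp point. The pads swing forward as they close: fully open they stand 13 mm farther back than shut.
Start: joints at [1.018, 0.217, 1.613, -0, 1.311, -0.112], TCP at [0.267, 0.565, 0.304] pointing down, gripper open.
Joint ranges: [-2.75, 2.75], [-0.78, 2.1], [0.31, 2.55], [-1.13, 4.27], [0.13, 2.63], [-2.58, 2.58]. Speed limits (rad/s): [2.79, 2.79, 3.14, 3.14, 3.14, 3.14].

### API

Orientations are given as [roll, pitch, yaw] about the fixed x, y, z axes, in that order (R = Rz(yaw) Ry(pitch) Rx(roll)).
In Python, from workcell import env, snapshot, models gives the robot as it stands. Calls block until the motion is done:
- env.reach(position, orientation): joint-space move of the TCP to a pose.
- env.servo_line(position, rotation=None, max_speed=0.15): straight line of the TCP; rotation=None keeps the orientation; max_speed is the mean speed in m/s.
- env.move_j(angles): joint-space move.
- env.gripper_to(opening, effort=None): finger opening in m; effort is the grip in N (None keeps the last); returns when the fingers have stopped.
- env.hold(seconds).
- env.inverse_kinematics(position, orientation): joint angles nearest the present ones, or None.
- snapshot(name): name is "scene" or "side" or "wrist"; returns a dict with "image" (400x640x3 uint8, red, green, blue), "fx", "fy", "cx", "cy" (pixels), "extrinsics" (4x4, takes a point from world to camera coordinates); the wrist camera has in their place "T_tool_cam" (4x4, takes a point from camera to tool coordinates, whose origin is the TCP and whose axes are the flange's). Camera axes: x right, y up, looking along -z (the intrinsics and any distortion apply to the point x, -y, -z); pixel columns grow to the right and rows downward; lengths in m; the calibration is good to about 2 mm. The wrist camera is an equidistant fisheye: a pixel r from the principal point sees the ray r / f radians off the axis. A picture is of the moment at which its call begins: read the wrist's pose just before it. There is no depth.
A pose or a line that the arm cannot do raises env.PlanningError and nothing moves.
- env.job_done(): hands the job in; it is judged then, once.
Trained networks look in a picture, given as the dict that the camera call returned (one of the last four; its "shot" number tells which), for a name from the list of things; names that differ only in an ending like _2 or _b are one class to them, and where a whole thing is asked for, a point or a joint stands for the part that bears it (a point fixed in the world has none). Each returns a list of dicts, best first, with "conf" (0 to 1); they miss things now and then, are a little off and sometimes report something else, mostly with a low value. They report only what shows in the picture. A call takes as long as a camera call.
- models.boxes_of(thing, picture): "box" ([left, top, right, bottom] in pixels, round what is visible of it).
- models.mark_of(thing, picture): "xy" ([column, row] in pixels: a listed point, or the origin of a listed thing).
Readings, each from a call of its own:
- env.get_clock(): time.
- env.get_q(): joint angles.
- env.get_qd(): joint speeds.
- env.get_tau(): joint torques, N m.
- env.get_ee_pos(): TCP position.
- env.get_tool_rot(): TCP orientation.
- env.get_wrist_force(): force on the tool from outside, world axes, zero at the start.
- env.get_ft_torque(): the same for the moment, N m.
- env.get_gripper_width(): finger opening in m.
- env.get_grasp_force(): force on a finger pad.
Only numpy, scipy, OpenCV 4.12 (cv2) and the standard library are available. Lean on these libraries where they do the work, as an engineer would, in place of code of your own. Each camera call takes 0.05 s, during which the arm holds its last target. There are 200 camera calls.

### The job

On the wax carver's bench, take the long one of the two slotted plates by its wooden grip and fit it into the wooden filings box: it is longer than the opening, so tilt it, slip one end under the overhanging rim, then lower the other end until the plate lies flat and square on the two ledges inside. Set it down gently without dropping it, let go, and leave the short plate and the glass tumbler where they stand.

Things in the scene. Friction and masses are not known exactly. Their poses are not given: they have to be found in the camera images.
- box: Fixed brown wooden box, open top, outside 232 (x, away from robot) x 162 x 68 high, walls 6. Origin: centre of underside, z up. At both x ends a lip overhangs inward, |x| 75 to 110, z 62 to 68: opening 150 x 150, but 220 long inside below the lips. Under each lip a full-width ledge, |x| 45 to 110, top at z 30; between the ledges it is open to the floor. Both ends alike. Sizes in mm.
- long_plate: The plate to fit: slotted aluminium plate 160 (x) x 90 (y) x 6 mm, 0.2 to 0.33 kg, lying on the bench. Origin: centre of its underside, z up. Over its centre, on two thin posts, an upright wooden grip block 60 (x) x 16 (y) mm, z 42 to 70 mm: pinch it across y. Home on the ledges its origin is 30 mm above the box's, with at least one end under a lip.
- short_plate: Bystander: the same kind of plate with the same grip, but only 85 (its x) x 90 (its y) x 6 mm thick; too short to reach both ledges. Origin at the centre of its underside. Leave it alone.
- tumbler: Bystander: a clear glass tumbler, 72 mm across, 95 mm high, standing on the bench beyond the work. Origin at the centre of its underside. Leave it alone.

How it is judged:
At the end, for the whole second after the job is handed in: The long plate lies at rest, right way up, on both ledges inside the box, under the rim: its origin within 34 mm of the box's centre along the box and 40 mm across, its underside 25 to 36 mm above the box's underside, level within 0.1 rad and square to the box within 0.25 rad (z of long_plate in the frame of box between 0.025 and 0.036 m and x of long_plate in the frame of box between -0.034 and 0.034 m and y of long_plate in the frame of box between -0.04 and 0.04 m and angle between long_plate's own z axis and vertical below 0.1 rad and angle between the x axis of long_plate and the x axis of box, either way round below 0.25 rad and linear speed of long_plate below 0.02 m/s); the robot touches nothing.
It fails at once if the short plate is moved by more than 30 mm (distance of short_plate from where it was at the start of the episode above 0.03 m).
It fails at once if the tumbler is moved by more than 30 mm (distance of tumbler from where it was at the start of the episode above 0.03 m).
It fails at once if the long plate is dropped into the box (faster than 0.6 m/s at or below the rim) (horizontal distance between long_plate and box below 0.1 m and z of long_plate in the frame of box below 0.09 m and linear speed of long_plate above 0.6 m/s).
It also fails if it takes over 40 s, if anything falls off the work surface, if the arm or the gripper's body presses on something with over 40 N, if the wrist force passes 120 N, or if a joint passes its speed limit or range.

## Working session

There is one attempt and no reset: what is moved stays moved. The work goes in short steps, each a Python script; the robot and the scene stay as the last script left them, time stands still between calls to the robot, and variables do not carry over. Pictures are saved under pics/ and viewed, at most 10 in all, crops included, and the job is handed in when it is done.

```bash
ls; mkdir -p pics; cat > h.py <<'E'
import numpy as np, cv2
from workcell import env, snapshot, models
from scipy.spatial.transform import Rotation as R
def ray(s,px):
    K=np.array([[s['fx'],0,s['cx']],[0,s['fy'],s['cy']],[0,0,1]])
    d=np.linalg.inv(K)@[px[0],px[1],1]; E=np.array(s['extrinsics'])
    d=E[:3,:3].T@np.array([d[0],-d[1],-d[2]]); o=-E[:3,:3].T@E[:3,3]
    return o,d
def at_z(s,px,z):
    o,d=ray(s,px); return o+d*(z-o[2])/d[2]
def proj(s,P):
    E=np.array(s['extrinsics']); P=np.atleast_2d(P)@E[:3,:3].T+E[:3,3]
    return np.c_[s['cx']+s['fx']*P[:,0]/-P[:,2], s['cy']+s['fy']*P[:,1]/P[:,2]]
def save(s,n): cv2.imwrite('pics/'+n+'.png',s['image'][:,:,::-1])
E
python3 - <<'E'
from h import *
print(env.get_clock(), env.get_tool_rot(), env.get_ee_pos())
ims=[]
for n in ("scene","side"):
    s=snapshot(n); ims.append(s['image']); print(n,[k for k in s], np.round(s['extrinsics'],3).tolist())
    for t in ("box","long_plate","short_plate","tumbler"):
        for b in models.boxes_of(t,s)[:2]: print(t,'box',np.round(b['box']),round(b['conf'],2))
        for b in models.mark_of(t,s)[:2]: print(t,'mark',np.round(b['xy'],1),round(b['conf'],2), np.round(at_z(s,b['xy'],0),3))
    save(s,n+'0')
E
```

```text
pics
0.0 [-3.13924209e+00 -2.70783290e-04  2.70081183e+00] [0.26630347 0.56472503 0.3025615 ]
scene ['image', 'fx', 'fy', 'cx', 'cy', 'extrinsics', 'shot'] [[0.634, 0.773, 0.01, -0.421], [-0.647, 0.523, 0.556, 0.391], [0.424, -0.359, 0.831, -1.035], [0.0, 0.0, 0.0, 1.0]]
box box [311.  54. 438. 170.] 0.94
box mark [370.4 119.3] 0.92 [0.536 0.257 0.   ]
long_plate box [119. 207. 221. 288.] 0.59
long_plate mark [173.8 245.2] 0.83 [ 0.543 -0.235  0.   ]
short_plate box [246. 131. 302. 186.] 0.69
short_plate mark [274.1 160.4] 0.61 [0.497 0.02  0.   ]
tumbler box [332. 226. 376. 284.] 0.7
tumbler box [311.  54. 442. 169.] 0.39
tumbler mark [351.3 267.8] 0.81 [ 0.776 -0.017  0.   ]
side ['image', 'fx', 'fy', 'cx', 'cy', 'extrinsics', 'shot'] [[-0.96, -0.278, 0.025, 0.597], [0.162, -0.483, 0.861, -0.154], [-0.227, 0.83, 0.509, -0.597], [0.0, 0.0, 0.0, 1.0]]
box box [220. 249. 431. 399.] 0.94
box mark [330.7 340.1] 0.68 [0.531 0.249 0.   ]
long_plate box [343. 155. 415. 192.] 0.82
long_plate mark [378.7 176.3] 0.96 [ 0.539 -0.279  0.   ]
short_plate box [349. 207. 403. 265.] 0.88
short_plate mark [375.4 244.1] 0.73 [0.505 0.011 0.   ]
tumbler box [228. 162. 268. 217.] 0.56
```

View pics/scene0.png

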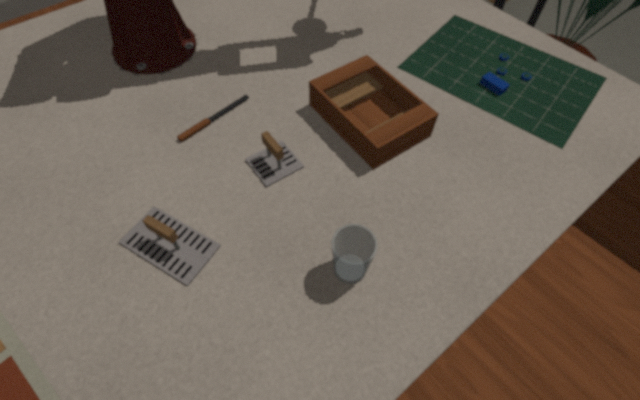

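View pics/side0.png

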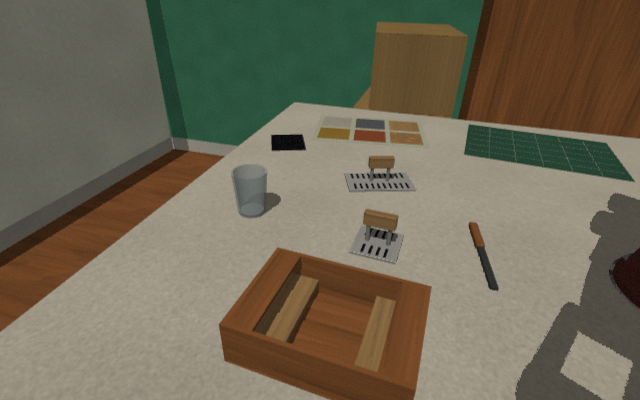

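The scene picture shows the long plate at (172,245), the short plate at (274,160), the box at (372,110) and the tumbler at (352,255). The side picture agrees: box at (330,325), long plate at (380,175). I'll zoom in on the corners next.

```bash
python3 - <<'E'
import cv2,numpy as np
a=cv2.imread('pics/scene0.png');b=cv2.imread('pics/side0.png')
def z(im,x,y,w,h):
    c=cv2.resize(im[y:y+h,x:x+w],(400,300),interpolation=cv2.INTER_CUBIC)
    c=cv2.convertScaleAbs(c,alpha=1.3)
    st=20
    for k in range((x//st+1)*st,x+w,st): cv2.putText(c,str(k),(int((k-x)*400/w)-8,8),0,.3,(0,255,255),1); cv2.line(c,(int((k-x)*400/w),10),(int((k-x)*400/w),16),(0,255,255),1)
    for k in range((y//st+1)*st,y+h,st): cv2.putText(c,str(k),(0,int((k-y)*300/h)+3),0,.3,(0,255,255),1); cv2.line(c,(20,int((k-y)*300/h)),(26,int((k-y)*300/h)),(0,255,255),1)
    return c
cv2.imwrite('pics/z0.png',np.vstack([np.hstack([z(a,110,200,120,90),z(a,300,50,160,120)]),np.hstack([z(b,330,140,100,75),z(b,220,240,220,160)])]))
E
```

```text
(no output)
```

View pics/z0.png

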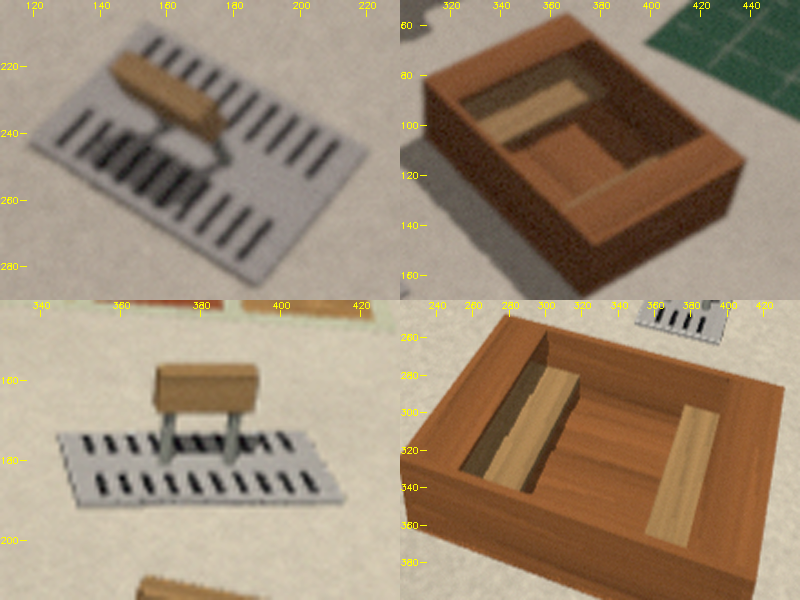

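Corners are readable in both views: the plate's in the scene picture at (119,243), (155,207), (220,245), (186.5,284.6), with the box rim equally clear. Next I fit x, y and yaw.

```bash
python3 - <<'E'
from h import *
from scipy.optimize import least_squares
S={'sc':snapshot('scene'),'si':snapshot('side')}
def fit(px,L,W,z,x0):
    P=[(n,p,at_z(S[n],p,z)[:2]) for n in px for p in px[n]]
    for n,p,w in P: print(n,np.round(w,3),end=' ')
    print()
    c=np.array([[a*L/2,b*W/2] for a in(1,-1) for b in(1,-1)])
    def model(v):
        r=np.array([[np.cos(v[2]),-np.sin(v[2])],[np.sin(v[2]),np.cos(v[2])]]);return c@r.T+v[:2]
    def f(v):
        m=model(v);o=[]
        for n,p,w in P: o+=list(m[np.argmin(np.linalg.norm(m-w,axis=1))]-w)
        return o
    best=min((least_squares(f,[*np.mean([w for *_,w in P],0),y]) for y in (-.6,-.3,0,.3,.6)),key=lambda r:r.cost)
    print(best.x, np.round(np.array(best.fun).reshape(-1,2)*1000,1).tolist())
fit({'sc':[(119,243),(155,206.6),(220.4,245),(186.5,284.6)],'si':[(344.3,173),(406.3,173),(415.8,190),(350,190.8)]},.16,.09,.006,0)
fit({'sc':[(310,82),(368,54.8),(438,114),(377.2,148)],'si':[(277.8,248.5),(430.7,286.4),(413.6,390.4),(222.8,330.7)]},.232,.162,.068,0)
E
```

```text
sc [ 0.482 -0.309] sc [ 0.451 -0.224] sc [ 0.599 -0.171] sc [ 0.627 -0.254] si [ 0.625 -0.257] si [ 0.473 -0.309] si [ 0.444 -0.223] si [ 0.592 -0.168] 
[ 0.53649909 -0.23928625  0.34470827] [[-5.3, -0.0], [-5.4, -0.3], [-2.0, 1.0], [0.5, -0.4], [2.1, 2.2], [3.3, 0.5], [1.8, -1.5], [5.1, -1.5]]
sc [0.418 0.179] sc [0.428 0.341] sc [0.656 0.321] sc [0.644 0.161] si [0.64  0.163] si [0.411 0.177] si [0.424 0.339] si [0.644 0.329] 
[ 0.53300537  0.25117718 -0.06552855] [[-5.7, -1.0], [-5.4, -1.3], [-1.7, 3.1], [-0.3, 1.3], [3.4, 0.2], [0.9, 1.0], [-1.4, 0.8], [10.2, -4.2]]
```

```bash
cat >> h.py <<'E'
PL=np.array([.5365,-.2393,0]); PY=.3447
BX=np.array([.533,.2512,0]); BY=-.0655
D=.110
def tcp(p,Rp):                       # plate pose -> TCP pose
    return p+Rp.apply([0,0,D]), (Rp*R.from_euler('x',np.pi)).as_euler('xyz')
def inbox(xe,ze,th):                 # low (-x) end's lower edge at xe,ze in box frame, tilt th
    Rp=R.from_euler('z',BY)*R.from_euler('y',-th)
    return tcp(BX+R.from_euler('z',BY).apply([xe,0,ze])+Rp.apply([.08,0,0]),Rp)
def bench(z): return tcp(PL+[0,0,z],R.from_euler('z',PY))
TH=np.radians(25)
E
python3 - <<'E'
from h import *
for n,p in dict(above=bench(.1),grasp=bench(0),lift=bench(.14),pre=inbox(-.06,.12,TH),low=inbox(-.06,.036,TH),under=inbox(-.097,.036,TH),flat=inbox(-.097,.031,0),up=inbox(-.097,.13,0)).items():
    q=env.inverse_kinematics(*p); print(n,np.round(p[0],3),np.round(p[1],2),None if q is None else np.round(q,2))
env.reach(*bench(.1)); 
p,r=env.get_ee_pos(),env.get_tool_rot(); s=snapshot('wrist'); save(s,'w1'); print(p,r,s['T_tool_cam'],s['fx'],s['cx'],s['cy'],env.get_clock())
T=np.array(s['T_tool_cam'])
def wp(P):
    c=(R.from_euler('xyz',r).inv().apply(np.array(P)-p)-T[:3,3])@T[:3,:3]
    d=np.array([c[0],-c[1],-c[2]]); a=np.arctan2(np.hypot(*d[:2]),d[2]); return np.array([s['cx'],s['cy']])+s['fx']*a*d[:2]/np.hypot(*d[:2])
im=s['image'][:,:,::-1].copy(); Rp=R.from_euler('z',PY)
for a in(1,-1):
  for b in(1,-1):
    for c in ([.08*a,.045*b,.006],[.03*a,.008*b,.07]): cv2.circle(im,tuple(int(v) for v in wp(PL+Rp.apply(c))),3,(0,255,0),1)
cv2.imwrite('pics/w1o.png',im)
E
```

```text
above [ 0.536 -0.239  0.21 ] [3.14 0.   0.34] [-0.54  0.23  1.78 -0.    1.13  0.69]
grasp [ 0.536 -0.239  0.11 ] [3.14 0.   0.34] [-0.54  0.37  1.82 -0.    0.95  0.69]
lift [ 0.536 -0.239  0.25 ] [3.14 0.   0.34] [-0.54  0.19  1.75 -0.    1.2   0.69]
pre [0.499 0.253 0.254] [ 3.14 -0.44 -0.07] [ 0.43 -0.02  2.02 -0.29  0.78  2.23]
low [0.499 0.253 0.17 ] [ 3.14 -0.44 -0.07] [ 0.43  0.11  2.07 -0.36  0.61  2.32]
under [0.462 0.256 0.17 ] [ 3.14 -0.44 -0.07] [ 0.47  0.05  2.13 -0.38  0.62  2.38]
flat [0.516 0.252 0.141] [ 3.14  0.   -0.07] [ 0.33  0.3   1.84 -0.    0.99  1.97]
up [0.516 0.252 0.24 ] [ 3.14  0.   -0.07] [ 0.33  0.17  1.79 -0.    1.18  1.97]
[ 0.53688388 -0.2385984   0.21014557] [ 3.14155909e+00 -3.37734980e-04  3.45893628e-01] [[ 4.05933351e-04  9.64090822e-01  2.65572443e-01  6.61924486e-02]
 [ 9.99999916e-01 -3.76643354e-04 -1.61217469e-04  3.55206152e-04]
 [-5.54021864e-05  2.65572486e-01 -9.64090894e-01 -7.06184654e-02]
 [ 0.00000000e+00  0.00000000e+00  0.00000000e+00  1.00000000e+00]] 309.70691628693146 316.780509513687 198.86170799826556 4.05
```

View pics/w1o.png

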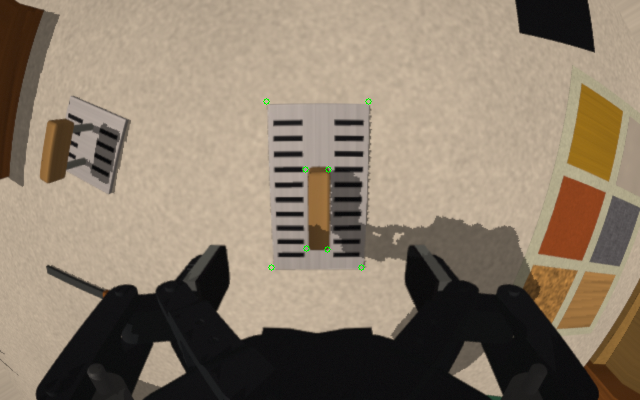

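The wrist picture shows the plate at (267–369, 102–268). The predicted corners and grip are within 1–2 mm, so I'll grasp.

```bash
python3 - <<'E'
from h import *
env.servo_line(bench(0)[0],max_speed=.12)
env.gripper_to(0.0,60)
print('w',env.get_gripper_width(),env.get_grasp_force(),env.get_ee_pos())
f0=env.get_wrist_force()
env.servo_line(bench(.03)[0],max_speed=.06)
env.servo_line(bench(.14)[0],max_speed=.15)
print('lift',env.get_gripper_width(),env.get_grasp_force(),env.get_wrist_force(),f0,env.get_clock())
env.reach(*inbox(-.06,.12,TH))
print('pre',env.get_gripper_width(),env.get_ee_pos(),inbox(-.06,.12,TH)[0],env.get_wrist_force(),env.get_clock())
s=snapshot('side');t=snapshot('scene')
def ov(s):
    im=s['image'][:,:,::-1].copy(); Rz=R.from_euler('z',BY)
    Rp=Rz*R.from_euler('y',-TH); o=BX+Rz.apply([-.06,0,.12])
    Q=[o+Rp.apply([x,y,.006]) for x in(0,.16) for y in(-.045,.045)]+[BX+Rz.apply([x,y,.068]) for x in(-.075,.075,-.116,.116) for y in(-.075,.075)]
    for i,(u,v) in enumerate(proj(s,Q)): cv2.circle(im,(int(u),int(v)),2,(0,255,0) if i<4 else (255,0,255),1)
    return im
a=ov(s)[120:400,140:540];b=ov(t)[0:200,240:526]
cv2.imwrite('pics/pre.png',np.vstack([a,cv2.resize(b,(400,280))]))
E
```

```text
w 0.01521963254685238 60.335699915885925 [ 0.53672615 -0.23954609  0.11029021]
lift 0.015166968331233537 59.80573832988739 [-0.19507848  0.24168914 -3.14750581] [ 0.63360858 -1.61459856  1.22763569] 7.2
pre 0.015433832474209565 [0.49936226 0.25283701 0.25330076] [0.49908949 0.25342432 0.25350332] [ 0.24235194  0.10517283 -3.31314051] 8.9917
```

View pics/pre.png

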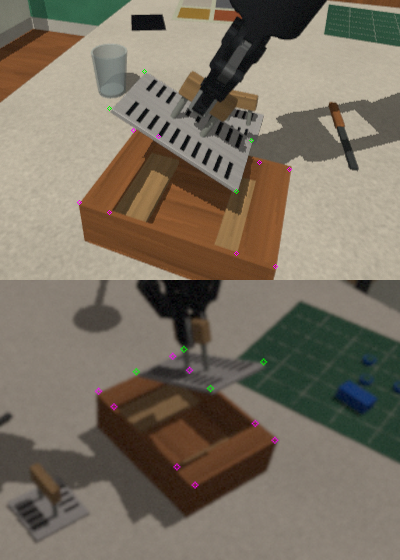

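The plate is held tilted with its near end low, and both the plate corners and the box rim match the model within a few mm. Next I insert it, checking the wrist force at each step.

```bash
python3 - <<'E'
from h import *
f0=np.array(env.get_wrist_force())
def go(xe,ze,th,v):
    p,r=inbox(xe,ze,th); env.servo_line(p,r,max_speed=v)
    f=np.array(env.get_wrist_force())-f0; print(xe,ze,round(np.degrees(th)),'err',np.round((env.get_ee_pos()-p)*1000,1),'f',np.round(f,1),'t',env.get_clock())
    if np.linalg.norm(f)>15: raise SystemExit('force')
go(-.06,.07,TH,.1); go(-.06,.038,TH,.06)
go(-.08,.038,TH,.06); go(-.097,.038,TH,.06)
for d in (20,15,10,5,0): go(-.097,.036,np.radians(d),.06)
go(-.097,.032,0,.03)
print(env.get_gripper_width(),env.get_grasp_force())
s=snapshot('side'); cv2.imwrite('pics/in.png',cv2.resize(s['image'][200:400,180:480,::-1],(750,500)))
E
```

```text
-0.06 0.07 25 err [0.4 0.  0.2] f [0.2 0.1 0.2] t 9.7417
-0.06 0.038 25 err [ 0.   0.  -0.2] f [0.5 0.5 0.6] t 10.425
-0.08 0.038 25 err [-0.5  0.1  0.1] f [-0.6 -0.9  0.2] t 10.9083
-0.097 0.038 25 err [-0.5  0.  -0.2] f [ 0.5 -0.5 -0.9] t 11.3417
-0.097 0.036 20 err [ 0.8 -0.1  0.3] f [-0.6 -0.9  0.4] t 11.7
-0.097 0.036 15 err [ 0.  -0.1  0. ] f [ 0.1 -1.   0.1] t 12.05
-0.097 0.036 10 err [-0.2 -0.1 -0.1] f [ 0.7 -0.2  0.1] t 12.4
-0.097 0.036 5 err [-0.3 -0.1 -0.1] f [ 0.6 -0.2 -0.3] t 12.75
-0.097 0.036 0 err [-0.3 -0.1 -0.1] f [-1.2 -0.3 -0.2] t 13.1
-0.097 0.032 0 err [-0.9 -0.  -0.4] f [ 0.7 -0.2  0.5] t 13.3833
0.015057497015108508 59.769142270088196
```

View pics/in.png

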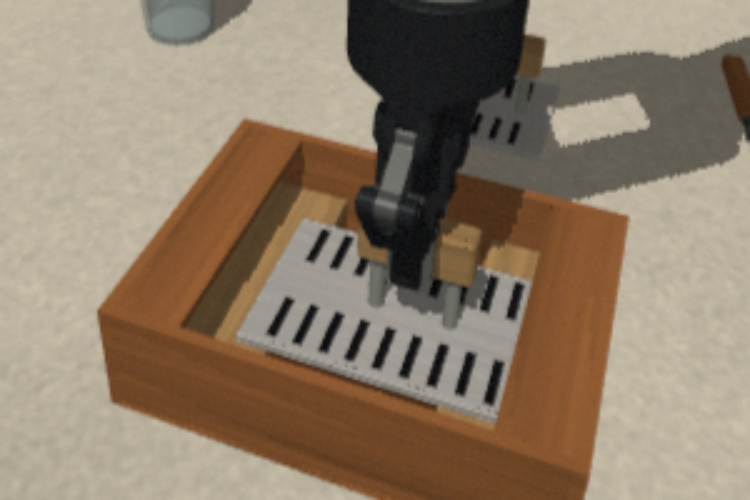

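The plate is flat, with its near end hidden under the lip at (500–540, 280–420) and its far end on the ledge side. I'll lower it to contact and release.

```bash
python3 - <<'E'
from h import *
f0=np.mean([env.get_wrist_force() for _ in range(3)],0)
for z in (.031,.030,.029,.028,.027):
    env.servo_line(inbox(-.097,z,0)[0],max_speed=.01); env.hold(.1); f=np.array(env.get_wrist_force())-f0; print(z,np.round(f,1))
    if f[2]>2.5: break
env.gripper_to(.045); env.hold(.2)
p=np.array(env.get_ee_pos()); env.servo_line(p+[0,0,.12],max_speed=.12)
env.hold(.2); print(env.get_clock(),env.get_gripper_width(),env.get_wrist_force())
env.reach([.42,0,.32],[np.pi,0,0.2])
ims=[]
for n,c in (('side',(200,400,180,480)),('scene',(20,220,230,530))):
    s=snapshot(n); im=s['image'][:,:,::-1].copy(); Rz=R.from_euler('z',BY); o=BX+Rz.apply([-.017,0,.03])
    for u,v in proj(s,[o+Rz.apply([x,y,.006]) for x in(-.08,.08) for y in(-.045,.045)]+[o+Rz.apply([x,0,.07]) for x in(-.03,.03)]): cv2.circle(im,(int(u),int(v)),2,(0,255,0),1)
    ims.append(cv2.resize(im[c[0]:c[1],c[2]:c[3]],(420,280)))
    for b in models.mark_of('short_plate',s)[:1]: print(n,b['xy'],b['conf'])
cv2.imwrite('pics/end.png',np.vstack(ims)); print(env.get_clock())
E
```

```text
0.031 [ 0.1  0.7 -1.4]
0.03 [0.4 1.  0.9]
0.029 [-2.  -0.1  6.8]
16.425 0.04523475801720401 [ 0.44321293 -0.0896706   0.63266154]
side [374.9, 242.2] 0.8
scene [273.9, 162.7] 0.96
17.7
```

View pics/end.png

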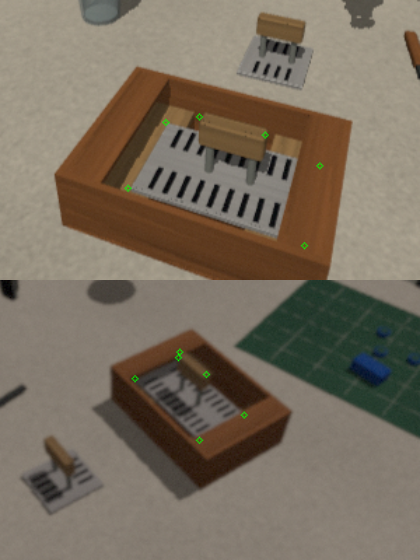

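The plate lies flat and square on both ledges with its near end under the lip. The short plate is unmoved and the robot is clear.

```bash
python3 -c "
from h import *
print(env.job_done())"
```

```text
the job is handed in; nothing more can be done
None
```

The long plate is in the filings box, flat on both ledges with one end under the rim; it was set down gently and released, the short plate and tumbler were left alone, and the job was handed in at about 18 s (no verdict was returned).

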